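# Complete a set of three pump rings in the counting-tray slot

## Robot

A 6-joint arm with a two-finger parallel gripper is mounted at the origin on a cart in front of the work surface, level with it; the furniture and walls round the work are solid. World frame = base frame: x ahead of the robot, y to its left, z up, the work surface at z = 0. Lengths are in mm, angles in degrees, forces in N, time in s.
With the tool pointing down it reaches from about 300 to 775 mm from the base axis. Payload 14.6 kg.
Tool frame: the origin (TCP) lies at the very end of the fingers, on their centre line; the grasp point (between the pads) lies 19 mm behind it (robot.grip_point_offset is the distance from the TCP to the grasp point, in mm); z points along the fingers, y is the line along which they close (so a half turn about z gives the same grasp; the last joint's range is limited). The gripper opens to 94 mm and grips with 3 to 60 N. Pads are 16 mm wide; open, the fingers measure 119 mm over their backs; the gripper's body (75 mm by 177 mm) begins 78 mm behind the grasp point.
Start: joints at [63.679, 17.183, 87.147, -0, 75.671, -3.816], TCP at [210.524, 508.103, 205.446] pointing down, gripper open.
Joint ranges: [-173.82, 173.82], [-45.26, 126.66], [13.44, 144.39], [-59.66, 239.66], [0, 175.72], [-146.38, 146.38]. Speed limits (degrees/s): [127.2, 127.2, 147.25, 180, 180, 180].

## Interface

Orientations are given as a 3x3 rotation matrix whose columns are the frame's x, y, z axes.
In Python, from rig import robot gives the robot as it stands.
- The arm moves only by the tool move_arm, never from a script. Its argument "motion" is a list of rows, each a list of 3 entries, a list of its own where there are three numbers: the shift along the world's x, y, z in cm, then the turn about the world's z in degrees, then the finger opening in cm, from 0 to 9.4. A call has 1 to 12 rows; each row shifts and turns the commanded pose from where the row before left it; what a row does not reach is not made up. A row lasts 1/8 s, in which the tool goes at most 62.5 mm and 10.7 degrees, less where a joint would pass 70% of its speed; a pose out of reach is approached as far as the arm can. A call with a gripper value outside its range is refused whole. The fingers move at their own pace and stop on an object; "grip_force" is the grip in N (left out, the last holds). Time passes only in rows, so rows that do not move let the fingers close. It gives the time, the measured TCP pose, the force, the opening and the grip force at its end, in the units of the state.
- robot.get_state(): the state, without advancing time (a new reading comes with each control period).
- robot.snapshot(name): name is "scene" or "top" or "wrist"; returns a dict with "img" (400x640x3 uint8, blue, green, red), "intrinsics" (3x3 intrinsics, pixels), "T" (4x4, takes a point from camera to world coordinates). Camera axes: x right, y down, z forward; pixel columns grow to the right and rows downward; lengths in mm; the calibration is good to about 2 mm. A picture is of the moment at which its call begins. There is no depth.
- robot.sign_off(): hands the job in; it is judged then, once.
Trained networks look in a picture, given as the dict that the camera call returned (one of the last four; its "shot" number tells which), for a name from the list of things; names that differ only in an ending like _2 or _b are one class to them, and where a whole thing is asked for, a point or a joint stands for the part that bears it (a point fixed in the world has none). Each returns a list of dicts, best first, with "conf" (0 to 1); they miss things now and then, are a little off and sometimes report something else, mostly with a low value. They report only what shows in the picture. A call takes as long as a camera call. They do not tell look-alikes from the thing itself.
- robot.silhouettes(label, picture): "mask" (400x640 bool, what is visible of it).
- robot.landmark_of(label, picture): "point" ([x, y, z] in mm, in world coordinates, good to about 4 mm: a listed point, or the origin of a listed thing).
The state is a dict: "time": time; "qpos": joint angles; "qd": joint speeds; "joint_torque": joint torques, N m; "eef_pos": TCP position; "ee_rot": TCP orientation; "contact_force": force on the tool from outside, world axes, zero at the start; "wrist_torque": the same for the moment, N m; "opening": finger opening in mm; "grip_force": force on a finger pad.
Only numpy, scipy, OpenCV 4.12 (cv2) and the standard library are available. Lean on these libraries where they do the work, as an engineer would, in place of code of your own. Each camera call takes 0.05 s, during which the arm holds its last target. There are 200 camera calls.

## Task

The slot of the counting tray already holds one small steel pump ring; two more like it lie loose on the tray's open floor beside one wider ring. With the fingertips sweep the two loose small rings one at a time through the gate into the slot to complete the three, then push the shutter by its tab fully across the gate so that they cannot slide back out. Push only: do not pinch, lift or tip any ring; the wider ring stays on the open floor, and the spanner, jar and beaker beside the tray stay where they are.

Things in the scene. Friction and masses are not known exactly. Their poses are not given: they have to be found in the camera images.
- tray: Fixed counting tray, 345 x 210 mm, dark metal floor, aluminium walls. Origin: on the worktop under the middle of the gate; x = feed direction (open floor, gate, slot), y left of it, z up. Floor level, 6 mm above the worktop; walls reach 18 mm above the worktop. Open floor: x -230 to -95 mm, y -100 to +100 mm; from there two straight 45-degree funnel walls narrow it to the gate neck at x = -16 mm.
- gate (a point): Middle of the gate, on the tray floor (6 mm above the tray's origin). Neck, gate and slot are all 35 mm wide between their walls (tray y -17.5 to +17.5 mm); the neck begins at tray x = -16 mm, the shutter blade crosses at tray x = -1.5 to +1.5 mm.
- slot_end (a point): On the tray floor, middle of the end stop's inner face, at tray x = 97.5 mm. The slot from gate to end stop holds exactly the three small rings in a row (90 mm), with 6 mm to spare; each ring pushes the ones before it along. The last ring's centre must be pushed at least 16.5 mm past the gate to let the shutter by.
- ring_1: Small steel ring, 30 mm outside diameter, 9 mm thick, 45 g, loose and flat on the tray's open floor; its 10 mm bore is too small for a fingertip. Origin: centre of its underside, z along its axis. The three small rings are alike.
- ring_2: Small steel ring like ring_1, also loose on the open floor.
- ring_3: Small steel ring like ring_1, already in the slot, anywhere along it; not yet against the end stop.
- ring_wide: Wider steel ring, 42 mm outside diameter, 19 mm bore, 9 mm thick, 75 g: too wide for the gate; stays on the open floor (it may be nudged there). Origin: centre of its underside.
- shutter (a joint): Sliding shutter of the gate, m: 0 = fully open (drawn out to the tray's -y side), 0.046 = fully across the gate, at its stop. Moves along the tray's +y; starts open, 0 to 5 mm. Stays where it is left; sliding friction about 1.5 N. Its steel blade is 3 mm thick and reaches 20 mm above the worktop.
- shutter_tab (a point): Middle of the outer face of the shutter's upright tab: push this face along the tray's +y. Tab 22 mm wide (along tray x), 5 mm thick, top 38 mm above the worktop; this point 28 mm above it, 81 mm to the -y side of the gate's centre line when open, 35 mm when closed. The ledge under it is 6 mm high and ends 91 mm from the centre line; its guide rails are 13 mm high.
- spanner: Small flat steel spanner, 20 x 115 x 4 mm, on the worktop beside the slot, on the tray's +y side. Leave it. Origin: centre of its underside.
- jar: White screw jar, 68 mm wide, 53 mm high, on the tray's +y side beyond the spanner. Leave it. Origin: centre of its underside.
- beaker: Empty glass beaker, 52 mm wide, 65 mm high, beside the slot on the tray's -y side. Leave it. Origin: centre of its underside.
There are look-alikes about, which are no part of the job. What is shaped like the ring_wide but red is not meant.

How it is judged (in metres and radians):
On the way, in this order (a step that is already met when the one before it is completed fails the run):
1. one of the two loose small rings has passed the gate and lies in the slot (((x of ring_1 in the frame of tray between 0.0145 and 0.1 m and y of ring_1 in the frame of tray between -0.008 and 0.008 m and z of ring_1 in the frame of tray below 0.009 m and angle between ring_1's own z axis and vertical below 0.12 rad) or (x of ring_2 in the frame of tray between 0.0145 and 0.1 m and y of ring_2 in the frame of tray between -0.008 and 0.008 m and z of ring_2 in the frame of tray below 0.009 m and angle between ring_2's own z axis and vertical below 0.12 rad))), for 0.2 s.
2. both lie in the slot (x of ring_1 in the frame of tray between 0.0145 and 0.1 m and y of ring_1 in the frame of tray between -0.008 and 0.008 m and z of each of ring_1, ring_2 in the frame of tray below 0.009 m and angle between each of ring_1, ring_2's own z axis and vertical below 0.12 rad and x of ring_2 in the frame of tray between 0.0145 and 0.1 m and y of ring_2 in the frame of tray between -0.008 and 0.008 m), for 0.2 s.
3. the shutter is pushed right across the gate behind them (value of joint shutter above 0.043 m), for 0.2 s.
At the end, for the whole second after the job is handed in: All three small rings lie flat in the slot, past the gate (centres more than 14.5 mm past it, within 8 mm of the centre line), the shutter is across the gate (joint above 43 of 46 mm), the wider ring lies flat on the open floor, and all are at rest (all of step 2 and x of ring_3 in the frame of tray between 0.0145 and 0.1 m and y of ring_3 in the frame of tray between -0.008 and 0.008 m and z of each of ring_3, ring_wide in the frame of tray below 0.009 m and angle between each of ring_3, ring_wide's own z axis and vertical below 0.12 rad and value of joint shutter above 0.043 m and x of ring_wide in the frame of tray between -0.23 and -0.012 m and y of ring_wide in the frame of tray between -0.1 and 0.1 m and linear speed of each of ring_1, ring_2, ring_3, ring_wide below 0.02 m/s); the robot touches nothing.
It fails at once if a ring is lifted more than 5 mm off the tray floor, tipped up, or leaves the tray (z of any of ring_1, ring_2, ring_3, ring_wide in the frame of tray above 0.011 m or angle between any of ring_1, ring_2, ring_3, ring_wide's own z axis and vertical above 0.35 rad or z of any of ring_1, ring_2, ring_3, ring_wide in the frame of tray below 0.002 m).
It fails at once if the spanner, jar or beaker beside the tray is moved more than 10 mm (distance of any of spanner, jar, beaker from where it was at the start of the episode above 0.01 m).
It also fails if it takes over 69 s, if anything falls off the work surface, if the arm or the gripper's body presses on something with over 40 N, if the wrist force passes 120 N, or if a joint passes its speed limit or range.

## Working session

There is one attempt and no reset: what is moved stays moved. The work goes in short steps, Python scripts to look and compute and a tool call to move; the robot and the scene stay as the last step left them, time stands still between calls to the robot, and variables do not carry over. Pictures are saved under pics/ and viewed, at most 11 in all, crops included, and the job is handed in when it is done.

Besides the shell and the picture viewer there is one more tool, called after "Emit:" as name(argument=value, ...) on one line, values as JSON. move_arm: Moves the arm, as the interface text tells. Its arguments: {"type":"object","properties":{"motion":{"type":"array"},"grip_force":{"type":"number"}},"required":["motion"]}

```bash
mkdir -p pics; ls
cat > h.py <<'E'
import numpy as np, cv2
from rig import robot
def ray(s,u,v,z):
    K=np.array(s["intrinsics"]);T=np.array(s["T"])
    d=T[:3,:3]@np.linalg.solve(K,[u,v,1.]);o=T[:3,3]
    return o+d*(z-o[2])/d[2]
def proj(s,p):
    T=np.linalg.inv(np.array(s["T"]));c=T[:3,:3]@np.array(p,float)+T[:3,3]
    q=np.array(s["intrinsics"])@c;return q[:2]/q[2]
E
python3 - <<'E'
from h import *
for n in ("top","scene"):
    s=robot.snapshot(n);cv2.imwrite(f"pics/{n}0.png",s["img"])
    print(n,np.round(s["T"],3).tolist(),np.round(s["intrinsics"],1).tolist())
    for l in ("tray","gate","slot_end","ring_1","ring_wide","shutter_tab","spanner","jar","beaker"):
        print(l,[(np.round(d["point"],0).tolist(),round(d["conf"],2)) for d in robot.landmark_of(l,s)])
st=robot.get_state();print(st["time"],st["ee_rot"],st["opening"])
E
```

```text
pics
top [[-0.001, -0.983, 0.182, 337.948], [-1.0, -0.002, -0.014, -250.672], [0.015, -0.182, -0.983, 933.66], [0.0, 0.0, 0.0, 1.0]] [[483.1, 0.0, 322.1], [0.0, 483.1, 195.2], [0.0, 0.0, 1.0]]
tray [([526.0, -360.0, -4.0], 0.69), ([524.0, -358.0, 4.0], 0.4)]
gate [([525.0, -362.0, 7.0], 0.85)]
slot_end [([490.0, -453.0, 5.0], 0.83)]
ring_1 [([516.0, -390.0, 3.0], 0.73), ([636.0, -221.0, 1.0], 0.56), ([598.0, -303.0, 7.0], 0.45)]
ring_wide [([554.0, -179.0, 8.0], 0.65), ([366.0, -315.0, 1.0], 0.62), ([489.0, -35.0, 2.0], 0.59)]
shutter_tab [([456.0, -326.0, 29.0], 0.44)]
spanner [([550.0, -439.0, 3.0], 0.56)]
jar [([619.0, -453.0, 2.0], 0.6), ([528.0, -357.0, -5.0], 0.47)]
beaker [([403.0, -426.0, -2.0], 0.75)]
scene [[0.851, -0.351, 0.391, 188.323], [-0.525, -0.587, 0.616, -804.318], [0.013, -0.73, -0.683, 632.474], [0.0, 0.0, 0.0, 1.0]] [[379.9, 0.0, 321.5], [0.0, 379.9, 205.5], [0.0, 0.0, 1.0]]
tray [([524.0, -356.0, 4.0], 0.59)]
gate [([527.0, -360.0, 7.0], 0.72)]
slot_end [([495.0, -450.0, 4.0], 0.97)]
ring_1 [([604.0, -306.0, 5.0], 0.6), ([634.0, -220.0, 8.0], 0.53), ([512.0, -393.0, 8.0], 0.53)]
ring_wide [([368.0, -321.0, 3.0], 0.79), ([554.0, -177.0, 5.0], 0.69), ([489.0, -33.0, -2.0], 0.43)]
shutter_tab [([456.0, -334.0, 29.0], 0.65)]
spanner [([634.0, -220.0, 10.0], 0.7), ([549.0, -440.0, 3.0], 0.51)]
jar [([617.0, -446.0, 1.0], 0.67)]
beaker [([405.0, -429.0, -1.0], 0.7)]
1.0 [[-9.23836297e-01  3.82787789e-01  7.59473187e-05]
 [ 3.82787792e-01  9.23836297e-01  4.45648262e-05]
 [-5.31040184e-05  7.02423105e-05 -9.99999996e-01]] 93.86398408964196
```

View pics/top0.png

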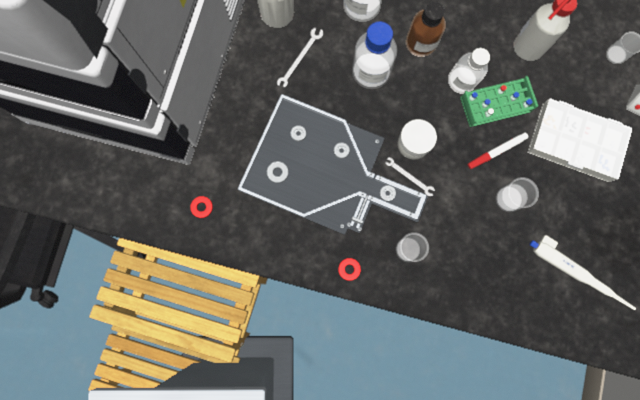

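View pics/scene0.png

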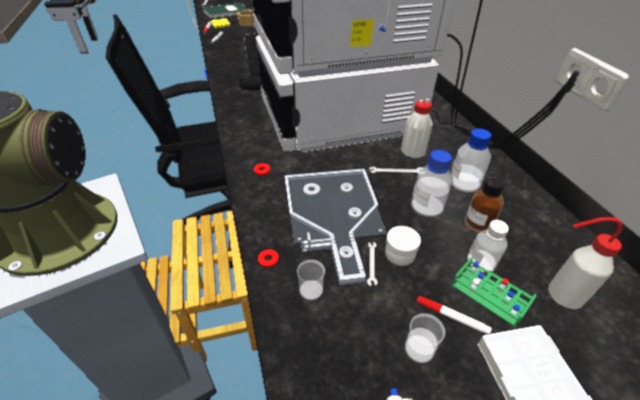

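Top view: the tray spans about (240–425, 95–230). The loose rings are at (298,132), (341,150) and the wider one at (277,172), with one ring in the slot at (388,193). The red rings at (201,207) and (349,269) lie outside the tray and are look-alikes. The tall instrument at the upper left reaches to (190,160), so I need to check its clearance.

Run:
```python
from h import *
s=robot.snapshot("top"); c=robot.snapshot("scene")
for p in [(190,162),(205,90),(245,0),(0,95)]: print(p,ray(s,*p,0)[:2].round(),ray(s,*p,300)[:2].round())
print("scene instr corner",ray(c,293,147,0).round(),ray(c,438,128,0).round())
g=cv2.cvtColor(s["img"],cv2.COLOR_BGR2GRAY)
a=cv2.resize(s["img"][80:245,225:445],None,fx=3.6,fy=3.6,interpolation=cv2.INTER_CUBIC)
cv2.imwrite("pics/topcrop.png",a)
w=robot.snapshot("wrist");cv2.imwrite("pics/w0.png",w["img"]);print(np.round(w["T"],3).tolist(),np.round(w["intrinsics"],1).tolist())
```

```text
(190, 162) [577.  -3.] [500. -82.]
(205, 90) [729. -26.] [603. -98.]
(245, 0) [ 931. -101.] [ 740. -149.]
(0, 95) [716. 387.] [594. 182.]
scene instr corner [610.  20.   0.] [1051. -119.    0.]
[[0.384, 0.887, 0.257, 136.155], [0.923, -0.369, -0.106, 538.141], [0.001, 0.278, -0.961, 384.422], [0.0, 0.0, 0.0, 1.0]] [[326.2, 0.0, 317.2], [0.0, 326.2, 204.1], [0.0, 0.0, 1.0]]
```

View pics/topcrop.png

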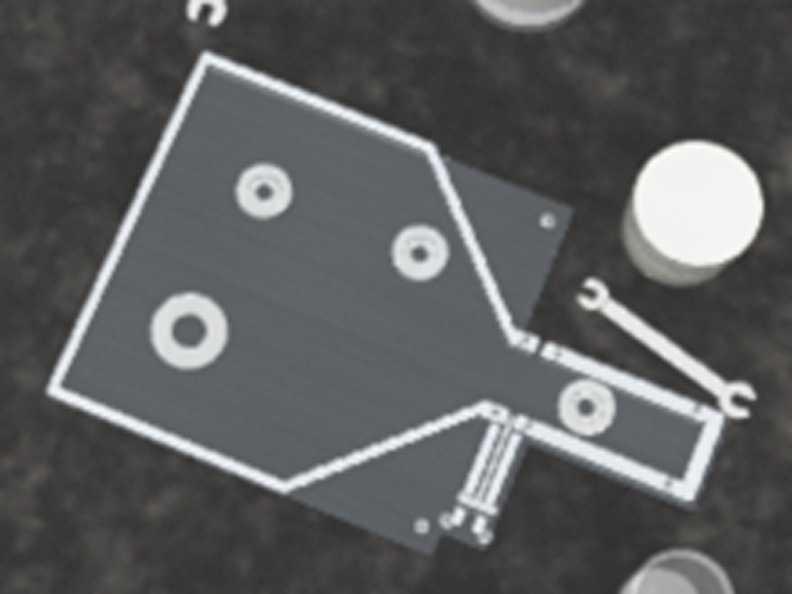

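Enlarged crop: loose small rings at crop (264,191) and (420,252), the wide grey ring at (189,330), and ring_3 in the slot at (587,408). These are the only rings in the tray and they fit by size; the red rings lie outside. I'll move the wrist camera over the tray, going retracted and high past the instrument.

Emit:
move_arm(motion=[[[-0.8,-4,3.1],0,9.4],[[-0.8,-4,3.1],0,9.4],[[-0.7,-4,3.1],0,5],[[-0.7,-4,3.1],0,0],[[2.6,-4.1,0],-5,0],[[2.6,-4.1,0],-5,0],[[2.6,-4.1,0],-5,0],[[2.6,-4.1,0],-5,0],[[2.6,-4.1,0],-5,0],[[2.6,-4.1,0],-5,0],[[2.6,-4.1,0],-5,0]])

```text
time: 2.52
eef_pos: [363.1, 59.5, 329.7]
ee_rot: [[-0.535, 0.845, 0.001], [0.845, 0.535, 0.0], [-0.0, 0.001, -1.0]]
contact_force: [0.5, -0.1, -0.3]
opening: 7.8
grip_force: 0.0
```

Emit:
move_arm(motion=[[[2.5,-4.1,0],-6.5,0],[[2.5,-4.1,0],-6.5,0],[[2.5,-4.1,-2.5],-6.5,0],[[2.5,-4.1,-2.5],-6.5,0],[[2.5,-4.1,-2.5],-6.5,0],[[2.5,-4.1,-2.5],-6.5,0],[[2.5,-4.1,-2.5],-6.5,0],[[2.5,-4.1,-2.5],-6.5,0],[[0,0,0],0,0],[[0,0,0],0,0]])

```text
time: 3.78
eef_pos: [562.5, -266.6, 179.8]
ee_rot: [[0.333, 0.943, 0.0], [0.943, -0.333, 0.0], [0.0, 0.0, -1.0]]
contact_force: [-0.6, 1.0, -0.1]
opening: 0.5
grip_force: 0.0
```

Run:
```python
from h import *
w=robot.snapshot("wrist");cv2.imwrite("pics/w1.png",w["img"])
for l in ("gate","slot_end","ring_1","ring_wide","shutter_tab"):
    print(l,[(np.round(d["point"],1).tolist(),round(d["conf"],2)) for d in robot.landmark_of(l,w)])
import pickle;pickle.dump(w,open("w1.pkl","wb"))
```

```text
gate []
slot_end []
ring_1 [([632.2, -216.2, 6.7], 0.92), ([595.8, -299.2, 8.0], 0.67)]
ring_wide [([363.6, -321.5, 2.1], 0.92), ([552.6, -176.1, 5.0], 0.75), ([631.7, -219.4, 10.0], 0.29)]
shutter_tab [([455.1, -331.0, 30.3], 0.75)]
```

View pics/w1.png

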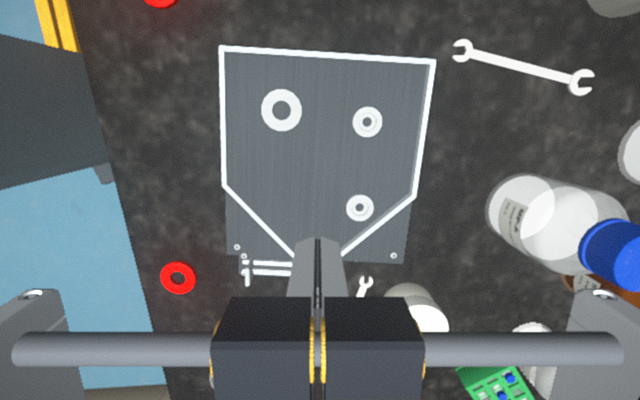

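Wrist view: tray floor with the wide ring at (281,110), small rings at (367,122) and (360,207), and the tab at about (245,270). Fingers are closed and hide the gate. Next I fit the tray pose to the wall corners in both views and triangulate the rings.

```bash
cat >> h.py <<'E'
def tw(P,pose):
    a=pose[2];p=np.atleast_2d(np.array(P,float));c,s_=np.cos(a),np.sin(a)
    return np.c_[pose[0]+c*p[:,0]-s_*p[:,1],pose[1]+s_*p[:,0]+c*p[:,1],p[:,2]]
def wt(p,pose):
    c,s_=np.cos(pose[2]),np.sin(pose[2]);d=np.array(p[:2])-pose[:2];return np.array([c*d[0]+s_*d[1],-s_*d[0]+c*d[1]])
E
python3 - <<'E'
from h import *
import pickle
from scipy.optimize import least_squares
w=pickle.load(open("w1.pkl","rb"));t=robot.snapshot("top")
C=[(-235,105,18),(-235,-105,18),(-92.9,105,18),(-92.9,-105,18)]
tp=[(225+a/3.6,80+b/3.6) for a,b in [(206,54),(50,392),(433,148),(285,490)]]
wp=[(436,60),(219,45),(416,197),(222,186)]
def res(p,views):
    P=tw(C,p);return np.concatenate([(proj(s,q)-np.array(u)) for s,uv in views for q,u in zip(P,uv)])
for name,v in (("top",[(t,tp)]),("wrist",[(w,wp)]),("both",[(t,tp),(w,wp)])):
    r=least_squares(res,[525,-360,-1.92],args=(v,),x_scale=[1,1,.01]);print(name,r.x[:2].round(1),np.degrees(r.x[2]).round(2),r.fun.round(1))
pose=r.x
# rings: bright blobs on the tray floor
def rings(s,lo,hi):
    g=cv2.cvtColor(s["img"],cv2.COLOR_BGR2GRAY)
    _,b=cv2.threshold(g,150,255,0);n,l,st,c=cv2.connectedComponentsWithStats(b)
    return [(c[i].round(1),st[i]) for i in range(1,n) if 60<st[i][4]<2500 and st[i][2]<50 and st[i][3]<50]
for nm,s in (("top",t),("wrist",w)):
    for c,st in rings(s,0,0):
        q=ray(s,*c,15);x=wt(q,pose)
        if -240<x[0]<100 and abs(x[1])<100: print(nm,c,st[2:],q.round(1)[:2],"tray",x.round(1))
E
```

```text
top [ 524.9 -358.1] -112.92 [-1.  -0.9 -1.6 -0.1  1.6 -0.4  1.   1.2]
wrist [ 526.6 -359.5] -113.0 [ 1.2 -2.3 -0.7 -1.7 -0.1  2.9 -0.5  2.4]
both [ 526.3 -359.2] -112.99 [-0.3 -1.6 -1.  -1.   2.2 -1.   1.5  0.4  0.7 -2.5 -1.2 -1.9 -0.5  2.7
 -1.   2.3]
top [285.2 113.1] [ 25  14 107] [ 674.3 -190.8] tray [-212.9   70.5]
top [361.5 159.5] [ 24  40 170] [ 579.3 -341.6] tray [-36.9  42. ]
wrist [281.  109.7] [  41   43 1154] [ 555.6 -178.6] tray [-177.7  -43.5]
wrist [367.1 121.5] [ 31  32 701] [ 634.3 -218.8] tray [-171.4   44.7]
wrist [359.4 207.6] [ 28  28 574] [ 599.3 -303.9] tray [-79.4  45.7]
wrist [244.5 258.9] [10 12 76] [ 455.9 -318.6] tray [-10.  -80.7]
wrist [272.7 263. ] [ 40   8 238] [ 484.6 -334.3] tray [ -6.7 -48.1]
wrist [246.  275.8] [  9  19 113] [ 449.  -339.1] tray [ 11.6 -78.9]
wrist [271.7 272. ] [ 40   7 237] [ 479.3 -344.6] tray [  4.9 -49. ]
wrist [363.6 286. ] [ 17  21 196] [ 574.9 -398. ] tray [16.7 59.9]
```

```bash
cat >> h.py <<'E'
pose=np.array([526.5,-358.5,np.radians(-113.)])
def tri(s1,u1,s2,u2):
    A=[];b=[]
    for s,u in((s1,u1),(s2,u2)):
        T=np.array(s["T"]);d=T[:3,:3]@np.linalg.solve(np.array(s["intrinsics"]),[*u,1.]);d/=np.linalg.norm(d)
        M=np.eye(3)-np.outer(d,d);A.append(M);b.append(M@T[:3,3])
    return np.linalg.lstsq(np.vstack(A),np.hstack(b),rcond=None)[0]
E
python3 - <<'E'
from h import *
import pickle
w=pickle.load(open("w1.pkl","rb"));t=robot.snapshot("top")
cr=lambda a,b:(225+a/3.6,80+b/3.6)
for n,u,v in (("far",cr(264,191),(367.1,121.5)),("near",cr(420,252),(359.4,207.6)),("wide",cr(189,330),(281,109.7))):
    q=tri(t,u,w,v);print(n,q.round(1),wt(q,pose).round(1),"top@15",wt(ray(t,*u,15),pose).round(1))
print("r3",wt(ray(t,*cr(587,408),15),pose).round(1))
for n,u in (("slot end in",(700,412)),("",(682,478)),("neck",(513,340)),("",(487,405)),("tab",(485,537)),("tab",(448,520))):print(n,wt(ray(t,*cr(*u),18),pose).round(1))
for n,r,tgt in(("near",(-79.8,45.7),(-36,0)),("far",(-171.8,44.7),(-36,0))):
    r=np.array(r);d=np.array(tgt)-r;L=np.hypot(*d);d/=L
    for k,p in (("start",r-d*30),("end",np.array(tgt)-d*23)): print(n,k,p.round(1),tw([*p,9],pose).round(1),"ang",np.degrees(np.arctan2(d[1],d[0])).round(1),L.round())
for x in(-75,-30,-4):print("axis",x,tw([x,0,9],pose).round(1))
E
```

```text
far [ 634.  -218.1   13.6] [-171.3   44.1] top@15 [-171.6   42.8]
near [ 598.8 -303.2   15.6] [-79.1  45. ] top@15 [-79.4  44.5]
wide [ 555.2 -177.8   12. ] [-177.6  -44.2] top@15 [-177.7  -45.1]
r3 [36.7 -0.4]
slot end in [93.2 20.8]
 [ 97.1 -16.5]
neck [-14.1  18. ]
 [-13.6 -20.6]
tab [ 12.2 -86.9]
tab [ -9.3 -86.2]
near start [-100.6   67.4] [[ 627.8 -292.3    9. ]] ang -46.2 63.0
near end [-51.9  16.6] [[ 562.1 -317.2    9. ]] ang -46.2 63.0
far start [-200.3   54.1] [[ 654.5 -195.3    9. ]] ang -18.2 143.0
far end [-57.8   7.2] [[ 555.7 -308.1    9. ]] ang -18.2 143.0
axis -75 [[ 555.8 -289.5    9. ]]
axis -30 [[ 538.2 -330.9    9. ]]
axis -4 [[ 528.1 -354.8    9. ]]
```

Emit:
move_arm(motion=[[[1.3,-0.5,0],-9.9,1.3],[[1.3,-0.5,0],-9.9,1.3],[[1.3,-0.5,-2],-9.9,1.3],[[1.3,-0.5,-3],-9.9,1.3],[[1.35,-0.55,-3],-9.9,1.3],[[0,0,-3],0,1.3],[[0,0,-2],0,1.3],[[0,0,0],0,1.3],[[0,0,0],0,1.3]])

```text
time: 5.3
eef_pos: [628.6, -292.7, 51.0]
ee_rot: [[0.934, 0.358, 0.002], [0.358, -0.934, -0.001], [0.001, 0.001, -1.0]]
contact_force: [0.5, -0.5, -0.8]
opening: 12.8
grip_force: 0.0
```

Run:
```python
from h import *
w=robot.snapshot("wrist");cv2.imwrite("pics/w2.png",w["img"])
print([proj(w,tw([x,y,15],pose)[0]).round() for x,y in ((-79,45),(-100.6,67.4))])
```

```text
[array([315., 271.]), array([315., 231.])]
```

View pics/w2.png

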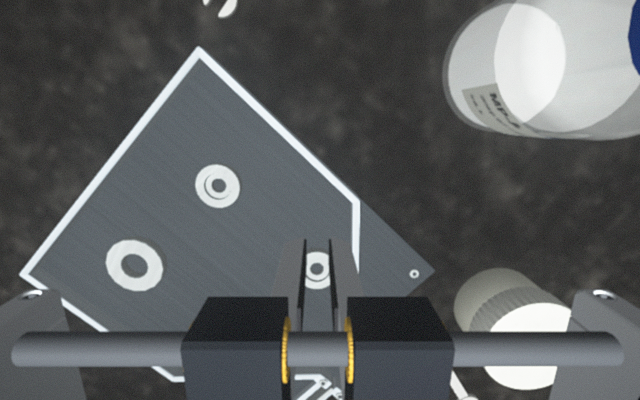

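The ring shows between the fingertips at (317,270), as predicted at (315,271). Lowering and pushing it to the centre line.

Emit:
move_arm(motion=[[[0,0,-2],0,1.3],[[0,0,-1.6],0,1.3],[[0,0,-0.5],0,1.3],[[0,0,0],0,1.3],[[-0.6,-0.23,0],0,1.3],[[-0.7,-0.27,0],0,1.3],[[-0.7,-0.27,0],0,1.3],[[-0.7,-0.27,0],0,1.3]])

```text
time: 6.35
eef_pos: [600.5, -303.1, 8.7]
ee_rot: [[0.934, 0.358, 0.0], [0.358, -0.934, -0.0], [0.0, 0.0, -1.0]]
contact_force: [-0.0, 0.8, 0.3]
opening: 13.4
grip_force: 0.2
```

Emit:
move_arm(motion=[[[-0.7,-0.27,0],0,1.3],[[-0.7,-0.27,0],0,1.3],[[-0.7,-0.27,0],0,1.3],[[-0.7,-0.27,0],0,1.3],[[-0.7,-0.27,0],0,1.3],[[-0.4,-0.15,0],0,1.3],[[0,0,0],0,1.3]])

```text
time: 7.22
eef_pos: [561.8, -317.9, 8.5]
ee_rot: [[0.934, 0.358, -0.0], [0.358, -0.934, 0.0], [-0.0, -0.0, -1.0]]
contact_force: [-0.1, -0.0, -0.3]
opening: 13.2
grip_force: 0.0
```

```bash
cat >> h.py <<'E'
def look(name,z=15):
    """bright ring blobs in tray coordinates from the top camera"""
    t=robot.snapshot("top");P=cv2.getPerspectiveTransform(np.float32([proj(t,tw([x,y,15],pose)[0]) for x,y in((-250,120),(110,120),(110,-120),(-250,-120))]),np.float32([(0,0),(720,0),(720,480),(0,480)]))
    im=cv2.warpPerspective(t["img"],P,(720,480),flags=cv2.INTER_CUBIC)
    c=cv2.HoughCircles(cv2.medianBlur(cv2.cvtColor(im,cv2.COLOR_BGR2GRAY),3),cv2.HOUGH_GRADIENT,1.5,40,param1=120,param2=24,minRadius=24,maxRadius=48)
    for x,y,r in (c[0] if c is not None else []): print("circle x %.1f y %.1f r %.1f"%(x/2-250,120-y/2,r/2))
    cv2.imwrite(name,im)
E
python3 - <<'E'
from h import *
look("pics/l1.png")
s=robot.get_state();print(wt(s["eef_pos"],pose).round(1))
E
```

```text
circle x 35.4 y 1.1 r 15.3
circle x 109.6 y -86.6 r 20.9
circle x 20.4 y 91.9 r 21.9
circle x -173.9 y 43.9 r 14.9
circle x 17.4 y -32.6 r 16.1
circle x 83.4 y -4.9 r 23.5
circle x 54.9 y 101.6 r 16.7
circle x 27.9 y 38.6 r 12.6
[-51.3  16.8]
```

View pics/l1.png

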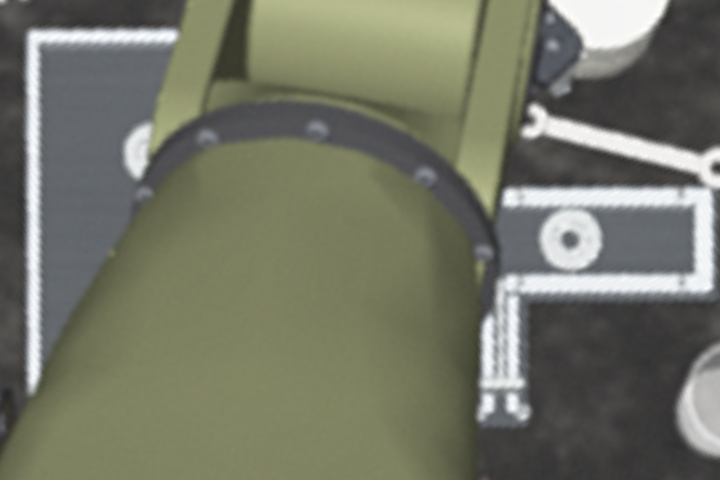

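Top view (rectified): the arm hides the open floor. ring_3 is at (570,240), at tray x≈35 on the centre line, and the slot walls are symmetric about it. Backing off, aligning with the gate and closing.

Emit:
move_arm(motion=[[[0.7,0.27,0],0,1.3],[[0,0,3],0,1.3],[[0,0,4],0,0],[[-0.3,0.5,0],9.2,0],[[-0.3,0.5,0],9.2,0],[[-0.3,0.5,0],9.2,0],[[-0.2,0.5,0],9.2,0],[[-0.2,0.56,0],9.2,0],[[0,0,0],0,0],[[0,0,0],0,0]])

```text
time: 8.52
eef_pos: [556.3, -289.5, 78.4]
ee_rot: [[0.394, 0.919, 0.0], [0.919, -0.394, -0.0], [-0.0, 0.0, -1.0]]
contact_force: [-0.8, 0.6, -0.4]
opening: 0.9
grip_force: 0.0
```

```bash
cat >> h.py <<'E'
def wlook(name,lim=150):
    w=robot.snapshot("wrist");cv2.imwrite(name,w["img"])
    for d in robot.silhouettes("ring_1",w):
        m=d["mask"];v,u=np.nonzero(m);(cx,cy),r=cv2.minEnclosingCircle(np.c_[u,v].astype(np.float32))
        q=ray(w,cx,cy,15);print("ring",(round(cx),round(cy)),round(r),"n",len(u),wt(q,pose).round(1),round(d["conf"],2))
    s=robot.get_state();y=np.array(s["ee_rot"])[:,1];print("tcp tray",wt(s["eef_pos"],pose).round(1),s["eef_pos"],"yaw",np.degrees(np.arctan2(y[1],y[0])).round(1))
E
python3 - <<'E'
from h import *
wlook("pics/w3.png")
E
```

```text
ring (378, 88) 23 n 1389 [-170.3   44.2] 0.93
tcp tray [-75.    0.4] [ 556.20283697 -289.62724316   78.40619577] yaw -23.1
```

View pics/w3.png

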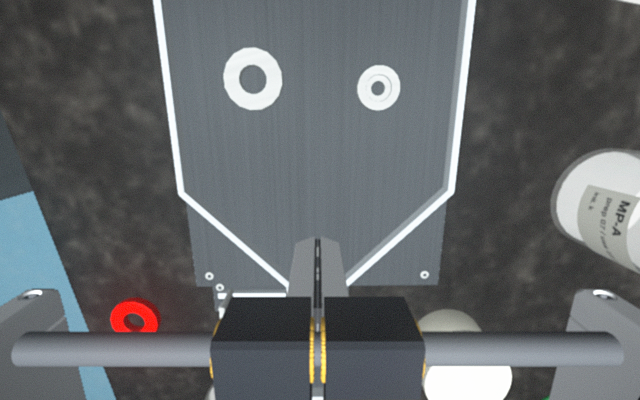

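The pushed ring is hidden straight behind the closed fingers. The funnel walls are symmetric about column 318, so the tool is on the centre line. Pushing through the gate.

Emit:
move_arm(motion=[[[0,0,-3],0,0],[[0,0,-3],0,0],[[-0.03,0,-0.9],0,0],[[0,0,0],0,0],[[-0.28,-0.65,0],0,0],[[-0.28,-0.65,0],0,0],[[-0.28,-0.65,0],0,0],[[-0.28,-0.65,0],0,0],[[-0.28,-0.65,0],0,0],[[-0.28,-0.65,0],0,0]])

```text
time: 9.88
eef_pos: [538.7, -328.9, 9.4]
ee_rot: [[0.391, 0.92, -0.0], [0.92, -0.391, 0.0], [0.0, -0.0, -1.0]]
contact_force: [0.5, 0.6, -1.2]
opening: 0.7
grip_force: 0.2
```

Emit:
move_arm(motion=[[[-0.28,-0.65,0],0,0],[[-0.28,-0.65,0],0,0],[[-0.28,-0.65,0],0,0],[[-0.28,-0.65,0],0,0],[[0,0,0],0,0],[[0,0,0],0,0]])

```text
time: 10.62
eef_pos: [527.7, -354.4, 9.4]
ee_rot: [[0.391, 0.92, -0.0], [0.92, -0.391, 0.0], [-0.0, -0.0, -1.0]]
contact_force: [0.9, 0.6, -0.2]
opening: 0.5
grip_force: 0.0
```

Run:
```python
from h import *
look("pics/l2.png")
s=robot.get_state();print(wt(s["eef_pos"],pose).round(1),s["contact_force"])
```

```text
circle x -178.4 y -45.4 r 20.3
circle x -173.1 y 43.9 r 15.7
circle x 108.9 y -86.6 r 20.5
circle x 84.9 y 12.4 r 23.5
[-4.3 -0.5] [-0.5722687  -0.4170941  -0.04587073]
```

View pics/l2.png

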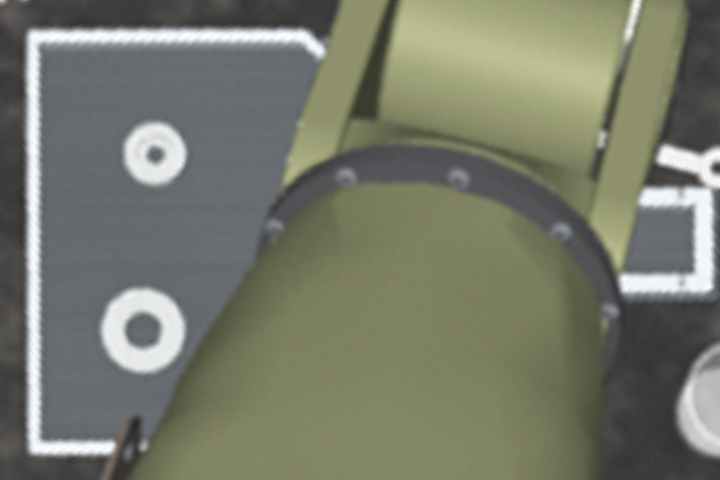

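Rectified top view: the far small ring is at (155,153) and the wide ring at (143,330), neither disturbed. The gate is hidden by the arm. Moving behind the far ring, then checking the slot.

Emit:
move_arm(motion=[[[0.6,1.4,0],0,0],[[0,0,3],0,0],[[0,0,2.5],0,1.3],[[3.02,3.63,0],-4.5,1.3],[[3.02,3.63,0],-4.5,1.3],[[3.02,3.63,0],-4.5,1.3],[[3.02,3.63,0],-4.5,1.3],[[0,0,0],0,1.3],[[0,0,0],0,1.3]])

```text
time: 11.8
eef_pos: [654.3, -194.7, 64.2]
ee_rot: [[0.655, 0.756, -0.001], [0.756, -0.655, 0.0], [-0.0, -0.0, -1.0]]
contact_force: [-0.3, -0.9, -0.6]
opening: 13.0
grip_force: 0.0
```

Run:
```python
from h import *
look("pics/l3.png");wlook("pics/w4.png")
```

```text
circle x -173.1 y 43.9 r 15.7
circle x -179.1 y -43.9 r 19.9
circle x 20.4 y -1.9 r 16.1
circle x 44.4 y 4.9 r 21.9
circle x 108.9 y -86.6 r 20.5
circle x 22.6 y -40.9 r 23.5
circle x -11.9 y -42.4 r 16.1
circle x -21.6 y -63.4 r 22.7
circle x 83.4 y -3.4 r 22.7
ring (317, 259) 20 n 728 [-172.4   45.6] 0.56
tcp tray [-199.4   53.9] [ 654.04736256 -195.9799234    64.54655418] yaw -41.0
```

View pics/l3.png

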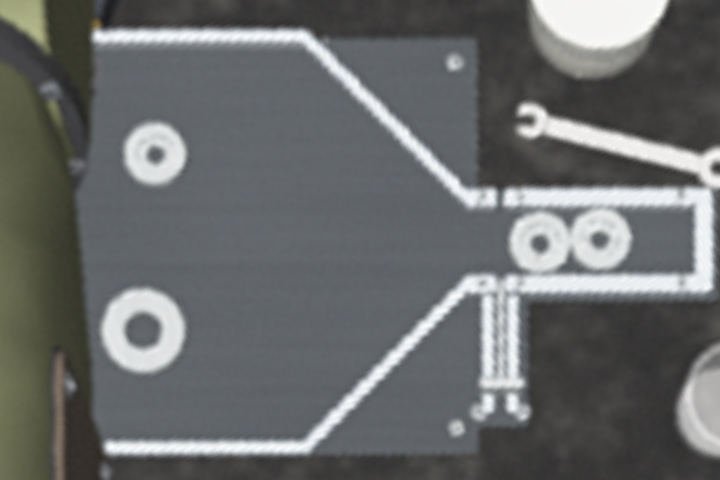

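Rectified top view: the first ring is in the slot at (540,241), x≈20 mm, touching ring_3 at (600,239). The far ring at (155,153) sits ahead of the fingers. Now pushing it.

Emit:
move_arm(motion=[[[0,0,-2.5],0,1.3],[[0,0,-2.2],0,1.3],[[0,0,-0.8],0,1.3],[[0,0,0],0,1.3],[[-0.5,-0.57,0],0,1.3],[[-0.5,-0.57,0],0,1.3],[[-0.5,-0.57,0],0,1.3],[[-0.5,-0.57,0],0,1.3],[[-0.5,-0.57,0],0,1.3],[[-0.5,-0.57,0],0,1.3],[[-0.5,-0.57,0],0,1.3],[[-0.5,-0.57,0],0,1.3]])

```text
time: 13.45
eef_pos: [614.2, -241.3, 9.5]
ee_rot: [[0.656, 0.755, -0.0], [0.755, -0.656, 0.0], [0.0, -0.0, -1.0]]
contact_force: [1.4, 0.8, 1.1]
opening: 13.1
grip_force: 0.4
```

Emit:
move_arm(motion=[[[-0.5,-0.57,0],0,1.3],[[-0.5,-0.57,0],0,1.3],[[-0.5,-0.57,0],0,1.3],[[-0.5,-0.57,0],0,1.3],[[-0.5,-0.57,0],0,1.3],[[-0.5,-0.57,0],0,1.3],[[-0.5,-0.57,0],0,1.3],[[-0.5,-0.57,0],0,1.3],[[-0.5,-0.57,0],0,1.3],[[-0.5,-0.57,0],0,1.3],[[-0.3,-0.3,0],0,1.3],[[0,0,0],0,1.3]])

```text
time: 14.95
eef_pos: [561.3, -301.1, 9.4]
ee_rot: [[0.656, 0.754, -0.0], [0.754, -0.656, 0.0], [-0.0, -0.0, -1.0]]
contact_force: [-0.5, -0.3, 0.6]
opening: 13.2
grip_force: 0.0
```

Emit:
move_arm(motion=[[[-0.55,-0.7,0],0,1.3],[[0,0,0],0,1.3],[[0.6,0.7,0],0,1.3],[[0,0,3],0,1.3],[[0,0,4],0,0],[[-0.2,0.7,0],9,0],[[-0.2,0.85,0],9,0],[[0,0,0],0,0],[[0,0,0],0,0]])

```text
time: 16.08
eef_pos: [558.3, -285.3, 79.4]
ee_rot: [[0.394, 0.919, 0.0], [0.919, -0.394, -0.0], [-0.0, 0.0, -1.0]]
contact_force: [0.2, 0.4, 0.3]
opening: 0.3
grip_force: 0.0
```

Run:
```python
from h import *
wlook("pics/w5.png")
```

```text
tcp tray [-79.5   0.6] [ 558.15763563 -285.51928785   79.35897661] yaw -23.1
```

Emit:
move_arm(motion=[[[0,0,-3],0,0],[[0,0,-3],0,0],[[-0.06,0.02,-1],0,0],[[0,0,0],0,0],[[-0.27,-0.63,0],0,0],[[-0.27,-0.63,0],0,0],[[-0.27,-0.63,0],0,0],[[-0.27,-0.63,0],0,0],[[-0.27,-0.63,0],0,0],[[-0.27,-0.63,0],0,0]])

```text
time: 17.42
eef_pos: [541.1, -323.4, 9.5]
ee_rot: [[0.391, 0.92, 0.0], [0.92, -0.391, -0.0], [0.0, 0.0, -1.0]]
contact_force: [-0.8, 0.3, 0.9]
opening: 0.3
grip_force: 0.3
```

Emit:
move_arm(motion=[[[-0.27,-0.63,0],0,0],[[-0.27,-0.63,0],0,0],[[-0.27,-0.63,0],0,0],[[-0.27,-0.63,0],0,0],[[-0.27,-0.63,0],0,0],[[0,0,0],0,0],[[0,0,0],0,0]])

```text
time: 18.3
eef_pos: [527.7, -354.5, 9.4]
ee_rot: [[0.391, 0.92, -0.0], [0.92, -0.391, -0.0], [-0.0, -0.0, -1.0]]
contact_force: [0.1, -0.1, 0.9]
opening: 0.6
grip_force: 0.0
```

Emit:
move_arm(motion=[[[0.6,1.4,0],0,0],[[0,0,3],0,0],[[0,0,4],0,0],[[-3.6,0.8,0],0,0],[[-3.6,0.8,0],0,0],[[-3.6,0.8,0],0,0],[[0,0,0],0,0],[[0,0,0],0,0]])

```text
time: 19.3
eef_pos: [426.6, -316.3, 79.8]
ee_rot: [[0.39, 0.921, 0.001], [0.921, -0.39, -0.001], [-0.0, 0.001, -1.0]]
contact_force: [-0.4, -0.2, 0.1]
opening: 0.2
grip_force: 0.0
```

Run:
```python
from h import *
look("pics/l4.png")
c=robot.snapshot("scene")
a=cv2.resize(c["img"][160:300,270:400],None,fx=4,fy=4,interpolation=cv2.INTER_CUBIC)
t=cv2.imread("pics/l4.png");cv2.imwrite("pics/both.png",np.hstack([cv2.resize(t[150:350,400:],(380,240)),cv2.resize(a,(400,431))[:240],]) if 0 else np.hstack([cv2.resize(t[60:440,380:],(340,380)),cv2.resize(a,(353,380))]))
for s in (c,robot.snapshot("top")):
  for l in ("ring_1","shutter_tab"):print(l,[(wt(d["point"],pose).round(1).tolist(),round(d["conf"],2)) for d in robot.landmark_of(l,s)])
s=robot.get_state();print(wt(s["eef_pos"],pose).round(1),s["eef_pos"])
```

```text
circle x -178.4 y -45.4 r 20.3
circle x 80.4 y 1.9 r 14.5
circle x -215.9 y -64.1 r 21.1
ring_1 [([24.2, 1.5], 0.7), ([82.0, 2.2], 0.68), ([49.6, 1.6], 0.47)]
shutter_tab [([4.6, -73.8], 0.65)]
ring_1 [([79.0, -0.7], 0.54), ([49.7, -1.6], 0.49)]
shutter_tab []
[   0.6 -109. ] [ 425.97152435 -316.43393998   79.26172249]
```

View pics/both.png

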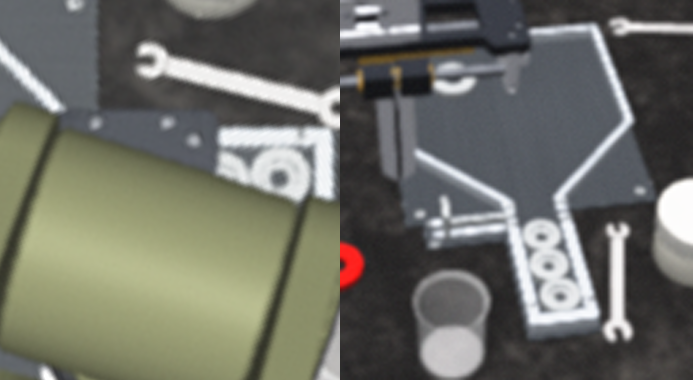

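Right half (scene crop): all three small rings lie in a row in the slot at (541,235), (549,264) and (560,295). The wide ring is still on the open floor behind the gripper at (455,75), and the tab is at (445,215). Lowering outside the tab and pushing it.

Emit:
move_arm(motion=[[[0,0,-3],0,0],[[0,0,-2.7],0,0],[[0,0,0],0,0],[[0.64,-0.27,0],0,0],[[0.64,-0.27,0],0,0],[[0.64,-0.27,0],0,0],[[0.64,-0.27,0],0,0],[[0.64,-0.27,0],0,0],[[0.64,-0.27,0],0,0],[[0.64,-0.27,0],0,0],[[0.64,-0.27,0],0,0],[[0,0,0],0,0]])

```text
time: 21.15
eef_pos: [477.4, -338.3, 22.4]
ee_rot: [[0.391, 0.92, 0.0], [0.92, -0.391, -0.0], [-0.0, 0.0, -1.0]]
contact_force: [-0.1, 0.4, -0.5]
opening: 0.2
grip_force: 0.0
```

Run:
```python
from h import *
c=robot.snapshot("scene")
for l in ("shutter_tab",):print(l,[(wt(d["point"],pose).round(1).tolist(),round(d["conf"],2)) for d in robot.landmark_of(l,c)])
s=robot.get_state();print(wt(s["eef_pos"],pose).round(1),s["eef_pos"],s["contact_force"])
```

```text
shutter_tab [([5.3, -37.0], 0.62), ([68.2, 54.8], 0.25)]
[  0.6 -53.6] [ 476.93859834 -338.08402945   22.32406902] [-0.16766419 -0.51659739  0.05424853]
```

Emit:
move_arm(motion=[[[0.23,-0.1,0],0,0],[[0.23,-0.1,0],0,0],[[0,0,0],0,0],[[0,0,0],0,0]])

```text
time: 21.75
eef_pos: [481.6, -340.2, 22.5]
ee_rot: [[0.391, 0.92, 0.0], [0.92, -0.391, -0.0], [-0.0, 0.0, -1.0]]
contact_force: [0.7, 0.7, 0.4]
opening: 0.3
grip_force: 0.0
```

Emit:
move_arm(motion=[[[0.1,-0.04,0],0,0],[[0,0,0],0,0],[[0,0,0],0,0]])

```text
time: 22.12
eef_pos: [482.5, -340.6, 22.5]
ee_rot: [[0.391, 0.92, 0.0], [0.92, -0.391, -0.0], [-0.0, 0.0, -1.0]]
contact_force: [-0.9, 0.1, -0.3]
opening: 0.4
grip_force: 0.4
```

Emit:
move_arm(motion=[[[0.1,-0.04,0],0,0],[[0,0,0],0,0],[[0,0,0],0,0]])

```text
time: 22.5
eef_pos: [482.6, -340.6, 22.4]
ee_rot: [[0.391, 0.92, -0.002], [0.92, -0.391, 0.001], [0.0, -0.002, -1.0]]
contact_force: [-8.6, 2.7, 6.8]
opening: 0.8
grip_force: 4.7
```

Emit:
move_arm(motion=[[[0.1,-0.04,0],0,0],[[0,0,0],0,0],[[0,0,0],0,0]])

```text
time: 22.88
eef_pos: [482.7, -340.6, 22.4]
ee_rot: [[0.391, 0.92, -0.004], [0.92, -0.391, 0.002], [0.001, -0.005, -1.0]]
contact_force: [-16.9, 6.6, 11.1]
opening: 0.5
grip_force: 8.9
```

The stop is felt (18 N, no further motion). Backing off and clearing out for a check.

Emit:
move_arm(motion=[[[-0.3,0.13,0],0,0],[[-1,0.43,0],0,0],[[-1.5,0.6,0],0,0],[[0,0,4],0,0],[[0,0,5],0,0],[[0,0,5],0,0],[[-2.5,4,3],0,0],[[-2.5,4,3],0,0],[[-2.5,4,2],0,0],[[-1,5,0],0,0],[[-1,5,0],0,0],[[0,0,0],0,0]])

```text
time: 24.38
eef_pos: [360.8, -107.6, 242.7]
ee_rot: [[0.388, 0.922, 0.002], [0.922, -0.388, -0.0], [0.0, 0.002, -1.0]]
contact_force: [0.2, -0.5, 0.0]
opening: 0.5
grip_force: 0.0
```

Run:
```python
from h import *
look("pics/l5.png")
c=robot.snapshot("scene")
for s in (c,robot.snapshot("top")):
  for l in ("ring_1","ring_wide","shutter_tab","beaker","jar","spanner"):print(l,[(wt(d["point"],pose).round(1).tolist(),round(d["conf"],2)) for d in robot.landmark_of(l,s)])
a=cv2.resize(c["img"][160:300,270:400],None,fx=3.4,fy=3.4,interpolation=cv2.INTER_CUBIC)
t=cv2.imread("pics/l5.png")
b=cv2.resize(t[100:440,380:],(340,340));f=np.zeros((476,782,3),np.uint8);f[:340,:340]=b;f[:,340:]=a[:476,:442];cv2.imwrite("pics/fin.png",f)
print(robot.get_state()["time"])
```

```text
circle x -178.4 y -45.4 r 20.5
circle x 19.6 y -1.1 r 15.2
circle x 50.4 y -1.1 r 15.3
circle x 80.4 y 1.9 r 15.3
circle x 109.6 y -86.6 r 20.9
circle x -12.6 y -43.1 r 21.1
circle x 19.6 y -67.9 r 22.7
ring_1 [([52.0, 4.2], 0.72), ([84.9, -0.1], 0.49), ([23.3, 0.9], 0.43)]
ring_wide [([-177.7, -46.1], 0.61), ([-284.1, -161.3], 0.53), ([24.5, -161.9], 0.53), ([1.4, 2.8], 0.34)]
shutter_tab [([3.4, -32.0], 0.46)]
beaker [([115.3, -85.6], 0.65), ([25.8, 1.6], 0.35)]
jar [([46.8, 112.7], 0.75)]
spanner [([67.0, 54.6], 0.5), ([82.6, -3.5], 0.41)]
ring_1 [([21.7, 1.9], 0.73), ([52.9, 0.1], 0.62), ([76.3, 1.4], 0.55)]
ring_wide [([22.5, -166.9], 0.57), ([-285.7, -160.7], 0.36)]
shutter_tab [([0.8, -35.6], 0.59), ([63.1, 52.7], 0.25)]
beaker [([110.9, -83.6], 0.59)]
jar [([44.8, 121.4], 0.86)]
spanner [([63.9, 52.6], 0.5)]
25.125
```

View pics/fin.png

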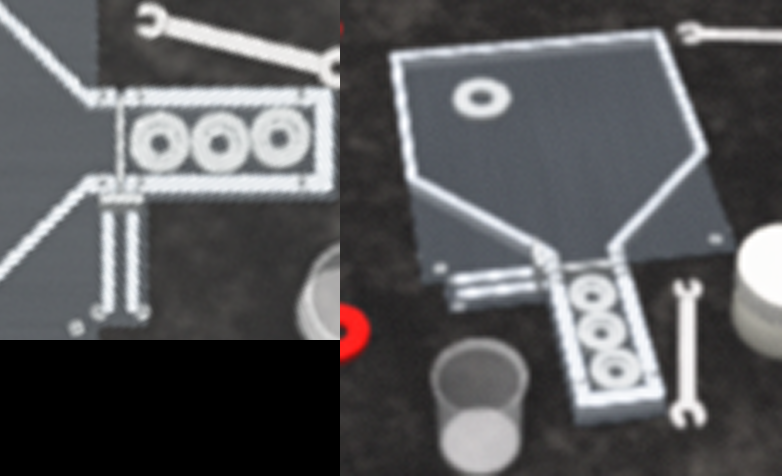

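The blade is across the gate at (122,140), with the three rings behind it at (160,142), (219,142) and (280,138). The wide ring is on the open floor at (482,98). Handing in.

```bash
python3 -c "
from rig import robot
print(robot.sign_off())"
```

```text
the job is handed in; nothing more can be done
None
```

The job is handed in at about 25 s: the last pictures show all three small rings in the slot (x about 20, 50 and 80 mm), the shutter at its stop across the gate, the wide ring still on the open floor, and the spanner, jar and beaker in place; sign-off returned no verdict.

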